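# Set the feed timer to the big ration with a screwdriver

### The arm

A 6-joint arm with a two-finger parallel gripper is mounted at the origin on the work surface. World frame = base frame: x ahead of the robot, y to its left, z up, the work surface at z = 0. Lengths are in m, angles in rad, forces in N, time in s.
With the tool pointing down it reaches from about 0.325 to 0.9 m from the base axis. Payload 3.5 kg.
Tool frame: the origin (TCP) lies midway between the tips of the shut fingers; the grasp point (between the pads) lies 19 mm behind it; y points along the fingers, x is the direction in which the jaws open and shut, and the axes are right-handed (so a half turn about y gives the same grasp; the last joint's range is limited). The gripper opens to 85 mm and grips with 20 to 120 N. Pads are 22 mm wide; open, the fingers measure 114 mm over their backs; the gripper's body (76 mm by 85 mm) begins 54 mm behind the grasp point. The pads swing forward as they close: fully open they stand 13 mm farther back than shut.
Start: joints at [1.037, 0.276, -0.026, 1.268, 0, 1.467], TCP at [0.261, 0.568, 0.231] pointing down, gripper open.
Joint ranges: [-3.12, 3.12], [-0.85, 1.88], [-1.08, 1.24], [-1.95, 2.15], [-1.57, 1.53], [-3.14, 3.14]. Speed limits (rad/s): [2.57, 2.57, 3.14, 3.14, 3.14, 3.14].

### API

Orientations are given as a 3x3 rotation matrix whose columns are the frame's x, y, z axes.
In Python, from plant import arm gives the robot as it stands. The module is installed in compiled form; this text tells all that it offers. Calls block until the motion is done:
- arm.move_pose(position, orientation): joint-space move of the TCP to a pose.
- arm.servo_line(position, max_speed=0.15, frame=None, f_stop=None): straight line of the TCP; frame=None keeps the orientation; max_speed is the mean speed in m/s. With f_stop (N) it stops when the force on the tool has changed by that much, and returns True; else False.
- arm.movej(angles): joint-space move.
- arm.set_gripper(opening, effort=None): finger opening in m; effort is the grip in N (None keeps the last); returns when the fingers have stopped.
- arm.hold(seconds).
- arm.solve_ik(position, orientation): joint angles nearest the present ones, or None.
- arm.grab_frame(name): name is "side" or "top" or "wrist"; returns a dict with "frame" (420x560x3 uint8, red, green, blue), "range_z" (420x560 float32, m along the optical axis (not along the pixel's ray), 0 where there is no reading), "fov_y" (degrees; the focal length in pixels is half the picture's height over the tangent of half this angle, whatever the lens; pixels are square), "cx", "cy" (the principal point, pixels), "eye" and "attitude" of the camera in the world; the wrist camera has in their place "hand_eye" (4x4, takes a point from camera to tool coordinates, whose origin is the TCP and whose axes are the tool frame's). Camera axes: x right, y down, z forward; pixel columns grow to the right and rows downward; lengths in m; the calibration is good to about 2 mm. A picture is of the moment at which its call begins: read the wrist's pose just before it.
A pose or a line that the arm cannot do raises arm.MotionError and nothing moves.
- arm.job_done(): hands the job in, once; it reports no verdict.
Readings, each from a call of its own:
- arm.current_t(): time.
- arm.current_joints(): joint angles.
- arm.current_joint_vel(): joint speeds.
- arm.current_effort(): joint torques, N m.
- arm.current_tcp_pos(): TCP position.
- arm.current_tool_rot(): TCP orientation.
- arm.current_ft_force(): force on the tool from outside, world axes, zero at the start.
- arm.current_wrist_torque(): the same for the moment, N m.
- arm.current_gripper_width(): finger opening in m.
Only numpy, scipy, OpenCV 4.12 (cv2) and the standard library are available. Lean on these libraries where they do the work, as an engineer would, in place of code of your own. Each camera call takes 0.05 s, during which the arm holds its last target. There are 200 camera calls.

### The job

In the small-animal feeding shed, take the red-handled flat screwdriver out of its wooden stand and use its blade to turn the orange slotted switch a quarter turn clockwise (seen from above), to its stop, so that the slot's white end points at the green mark. Then put the screwdriver back upright in its stand, fully home, and let go. Turn the switch with the blade only, never with the fingers on its timer box, and leave the blue switch as it is.

Things in the scene. Friction and masses are not known exactly. Their poses are not given: they have to be found in the camera images.
- screwdriver: Loose flat screwdriver, 0.13 kg, blade down in the stand. Origin: the tip (middle of the blade's edge); z up, x along the blade's width, as does the white stripe on the handle's top. Blade 18 mm wide (x), 4 mm thick; 8 mm shank; black collar 44 mm across, 75 to 81 mm above the tip, resting on the stand; red handle 26 x 26 mm, flats facing x and y, 80 to 150 mm above the tip: grip at about 115 mm.
- stand: Dark wooden tool stand, fixed block 70 x 70 mm, 85 mm high. Origin: centre of its underside; z up. A round upright hole 30 mm across goes right through its middle; with the screwdriver fully home its tip is 10 mm above the stand's origin.
- orange_box: White timer box, fixed, 120 (x) x 100 (y) x 60 mm high, origin under its centre, z up. Orange switch: disc 48 mm across, centred on top, rim 78 mm above the origin. Its slot runs right across: floor at 64 mm, 8.5 mm wide up to 70 mm, flaring to 15.5 mm at the rim. Grey mark on the -x side of the disc, green mark on the +y side. The blue-switched box is alike; either may be left or right.
- orange_switch (a joint): Turn of the orange switch in rad, clockwise seen from above. At 0 (start 0 to 0.15) the slot lies along the box's x, white end at the grey mark (-x); at 1.571, the stop, along its y, white end at the green mark (+y). Light friction (0.04 N m); stays where left. The blade has about 15 degrees of play each way in the slot: turn it some 20 degrees past a quarter turn.
- blue_switch (a joint): Turn of the slotted blue switch on the other, identical timer box, same sense. Starts between 0 and 0.15; to be left alone.
There are look-alikes about, which are no part of the job. What is shaped like the part that bears blue_switch but purple or turquoise is not meant.

How it is judged:
On the way, in this order (a step that is already met when the one before it is completed fails the run):
1. the blade sits in the orange switch's slot, the switch not yet turned (horizontal distance between screwdriver and orange_box below 0.015 m and z of screwdriver in the frame of orange_box below 0.071 m and angle between screwdriver's own z axis and vertical below 0.35 rad and value of joint orange_switch below 0.8 rad), for 0.1 s.
2. the orange switch is turned with the blade to within 20 degrees of its stop (value of joint orange_switch above 1.22 rad and horizontal distance between screwdriver and orange_box below 0.015 m and z of screwdriver in the frame of orange_box below 0.076 m), for 0.1 s.
At the end, for the whole second after the job is handed in: The orange switch is within 20 degrees of its stop (joint above 1.22 rad), the blue switch is as it was (below 0.35 rad), and the screwdriver stands at rest in its stand: tip within 15 mm of the stand's axis and less than 20 mm above its underside, tilted less than 11 degrees (value of joint orange_switch above 1.22 rad and value of joint blue_switch below 0.35 rad and horizontal distance between screwdriver and stand below 0.015 m and z of screwdriver in the frame of stand below 0.02 m and angle between screwdriver's own z axis and vertical below 0.2 rad and linear speed of screwdriver below 0.02 m/s); the robot touches nothing.
It fails at once if the fingers touch the orange timer box or its switch with more than 2 N (contact force between the fingers and orange_box above 2 N).
It fails at once if the blue switch is turned beyond 0.35 rad (value of joint blue_switch above 0.35 rad).
It also fails if it takes over 51 s, if anything falls off the work surface, if the arm or the gripper's body presses on something with over 40 N, if the wrist force passes 120 N, or if a joint passes its speed limit or range.

## Working session

There is one attempt and no reset: what is moved stays moved. The work goes in short steps, each a Python script; the robot and the scene stay as the last script left them, time stands still between calls to the robot, and variables do not carry over. Pictures are saved under pics/ and viewed, about 8 in all and at most 12, crops included, and the job is handed in when it is done.

```bash
mkdir -p pics
cat > h.py <<'E'
import numpy as np, cv2
from plant import arm
def grab(n):
    p=np.array(arm.current_tcp_pos());R=np.array(arm.current_tool_rot())
    g=arm.grab_frame(n)
    if n=="wrist":
        H=np.array(g["hand_eye"]);g["E"]=R@H[:3,3]+p;g["A"]=R@H[:3,:3]
    else: g["E"]=np.array(g["eye"]);g["A"]=np.array(g["attitude"])
    if g["A"].shape!=(3,3): print("att",g["A"])
    g["f"]=210/np.tan(np.radians(g["fov_y"])/2)
    return g
def ray(g,u,v): return g["A"]@np.array([(u-g["cx"])/g["f"],(v-g["cy"])/g["f"],1.])
def onz(g,u,v,z):
    d=ray(g,u,v);return g["E"]+d*(z-g["E"][2])/d[2]
def pts(g):
    v,u=np.mgrid[:420,:560];Z=g["range_z"]
    c=np.stack([(u-g["cx"])/g["f"]*Z,(v-g["cy"])/g["f"]*Z,Z],-1)
    return c@g["A"].T+g["E"]
def save(g,n): cv2.imwrite("pics/"+n,g["frame"][:,:,::-1])
E
python3 - <<'E'
from h import *
for n in("top","side"):
    g=grab(n);save(g,n+"0.png");np.save(n+"0.npy",g,allow_pickle=True);print(n,g["E"].round(3),g["A"].round(2).tolist(),g["f"],g["cx"],g["cy"])
print(arm.current_t(),arm.current_tool_rot())
E
```

```text
top [0.364 0.018 0.924] [[-0.02, -0.98, 0.2], [-1.0, 0.02, -0.0], [-0.0, -0.2, -0.98]] 472.55371596849517 272.37595994543864 218.3968738518504
side [0.387 0.621 0.802] [[-0.97, -0.18, 0.16], [-0.24, 0.73, -0.64], [0.0, -0.66, -0.75]] 509.55652956651636 275.66632094716397 214.3637089268794
0.1 [[ 4.17602987e-01 -1.05130436e-03 -9.08628989e-01]
 [ 9.08627319e-01 -1.75617705e-03  4.17604252e-01]
 [-2.03474255e-03 -9.99997905e-01  2.21859086e-04]]
```

View pics/top0.png

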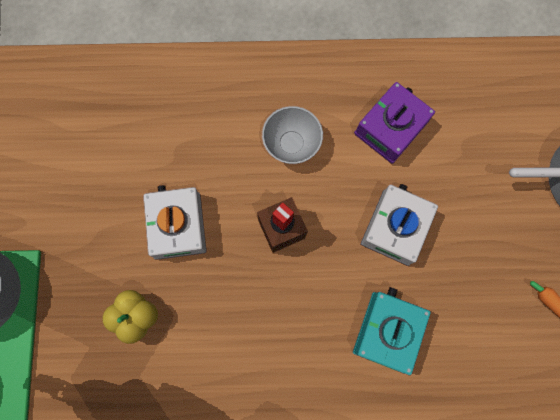

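View pics/side0.png

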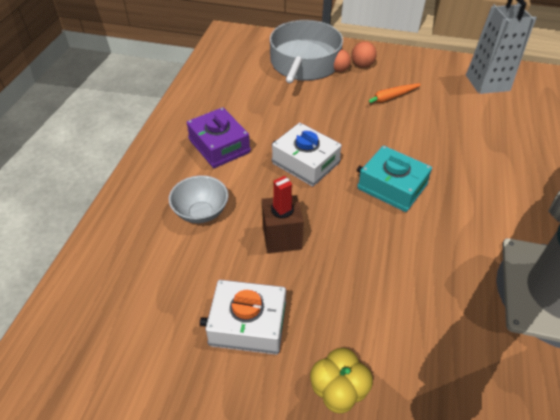

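The top view shows five candidates. White box with the orange switch (173,220); white box with the blue switch (402,222); purple (397,117) and turquoise (395,333) look-alikes; stand with red screwdriver (283,215). The orange one at left fits: its grey mark is at (174,243) on the near side (-x) and its green mark at (152,223) is to the left (+y). I'll measure it and confirm in a crop.

```bash
cat > m.py <<'E'
from h import *
def hullc(mask):
    c=max(cv2.findContours(mask.astype(np.uint8),0,1)[0],key=cv2.contourArea);return cv2.convexHull(c)
def poly(g,c,z): return np.array([onz(g,u,v,z) for u,v in c.reshape(-1,2)])
def centroid(P):
    m=cv2.moments(P[:,:2].astype(np.float32).reshape(-1,1,2)*1000);return np.array([m['m10'],m['m01']])/m['m00']/1000
def rect(P):
    r=cv2.minAreaRect(P[:,:2].astype(np.float32)*1000);return np.round(np.array(r[0])/1000,4),np.round(r[1],1),round(r[2],1)
def measure(g):
    hsv=cv2.cvtColor(g["frame"],cv2.COLOR_RGB2HSV).astype(int);H,S,V=hsv[...,0],hsv[...,1],hsv[...,2]
    P=pts(g);out={}
    ok=(P[...,0]>.2)&(P[...,0]<.75)
    o=(H>4)&(H<14)&(S>190)&(V>150)&ok&(P[...,2]>.055)&(P[...,2]<.1)
    if o.sum()>50:
        Q=poly(g,hullc(o),.078);out["disc"]=centroid(Q),rect(Q)
        d=np.linalg.norm(P[...,:2]-out["disc"][0],axis=-1)
        w=(S<60)&(V>120)&(d<.09)&(d>.03)&(P[...,2]>.053)&(P[...,2]<.067)
        w=cv2.morphologyEx(w.astype(np.uint8),cv2.MORPH_OPEN,np.ones((3,3)));Q=poly(g,hullc(w),.06);out["box"]=rect(Q)
        sw=(S<70)&(V>150)&(d<.024)&(P[...,2]>.05); 
        if sw.sum()>3: v,u=np.nonzero(sw);out["whiteend"]=P[sw].mean(0),u.mean(),v.mean()
        gr=(H>45)&(H<85)&(S>120)&(d<.06)
        if gr.sum()>3: out["green"]=P[gr].mean(0)
    r=((H<4)|(H>174))&(S>150)&(V>80)&(P[...,2]>.1)&ok
    if r.sum()>20:
        out["handleZ"]=np.percentile(P[r][:,2],[5,50,98])
        t=(np.linalg.norm(P[...,:2]-P[r].mean(0)[:2],axis=-1)<.03)&(P[...,2]>.152)
        if t.sum()>20:
            Q=poly(g,hullc(t),.16);out["top"]=centroid(Q),rect(Q)
            s=t&(S<90)
            if s.sum()>5: out["stripe"]=rect(poly(g,np.argwhere(s)[:,::-1],.16))
        d=np.linalg.norm(P[...,:2]-P[r].mean(0)[:2],axis=-1)
        st=(d<.06)&(P[...,2]>.077)&(P[...,2]<.093)
        Q=poly(g,hullc(st),.085);out["stand"]=rect(Q)
    for k,v in out.items(): print(k,v)
    return out
if __name__=="__main__":
    for n in("top","side"):
        g=np.load(n+"0.npy",allow_pickle=True).item();print(n);measure(g)
        if n=="top":
            f=g["frame"][:,:,::-1]
            a=cv2.resize(f[180:265,135:215],(400,425),interpolation=2);b=cv2.resize(f[180:265,245:325],(400,425),interpolation=2)
            cv2.imwrite("pics/crop.png",np.hstack([a,b]))
E
python3 m.py
```

```text
top
handleZ [0.1113478  0.1599543  0.16335221]
top (array([ 0.53083033, -0.00210375]), (array([ 0.5307, -0.0021]), array([26. , 27.2]), 44.5))
stripe (array([ 0.5324, -0.0022]), array([23.8,  7. ]), 46.4)
stand (array([ 0.5315, -0.0022]), array([71.4, 70.6]), 22.8)
side
disc (array([0.54112095, 0.20037844]), (array([0.5396, 0.2003]), array([38.8, 10.7]), 4.8))
box (array([0.5406, 0.2066]), array([119. , 101.2]), 6.7)
whiteend (array([0.52983414, 0.19762184, 0.06569854]), np.float64(253.94444444444446), np.float64(303.6111111111111))
green [0.53691362 0.24163866 0.06029383]
handleZ [0.1037695  0.13371827 0.16018048]
top (array([0.52981824, 0.00383416]), (array([0.5297, 0.0037]), array([28.9, 29.3]), 48.7))
stripe (array([ 5.309e-01, -2.000e-04]), array([24.7,  8.1]), 49.2)
stand (array([0.5295, 0.0037]), array([70.5, 77.3]), 22.8)
```

View pics/crop.png

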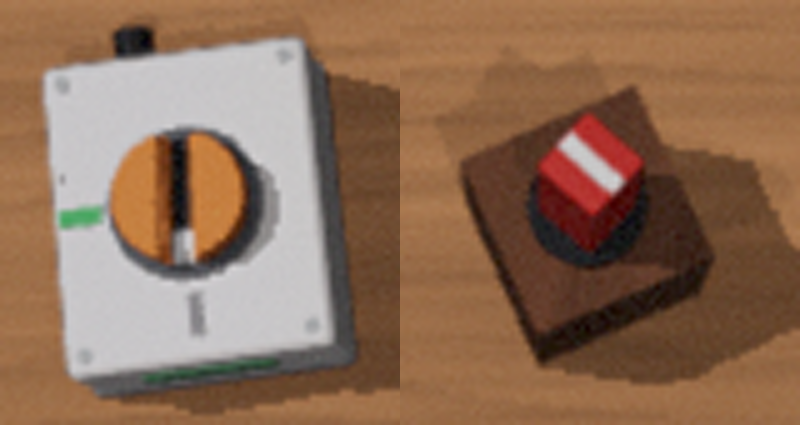

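The crop confirms it. On the left, the orange switch has its white slot end at (182,245), towards the grey mark (195,315), and the green mark is on the left (80,217). On the right is the red handle, its white stripe running about 47° in world. Sizes agree with the text: 26 mm handle, 70 mm stand, 119x101 mm box. Next I'll take a closer wrist look over each.

```bash
sed -i 's/(H>4)&(H<14)&(S>190)/(H>4)\&(H<20)\&(S>150)/' m.py
cat >> h.py <<'E'
def Rd(deg):
    a=np.radians(deg);x=np.array([np.cos(a),np.sin(a),0]);y=np.array([0,0,-1.]);return np.stack([x,y,np.cross(x,y)],1)
E
python3 - <<'E'
from h import *
from m import measure
for psi in (-133,-43,47,137):
    for d in(0,-47,-157,133,23):
        q=arm.solve_ik([.535,.1,.25],Rd(psi+d));print(psi,d,None if q is None else np.round(q,2)[[0,4,5]],end=' ')
    print()
g=grab("wrist");print(np.array(g["hand_eye"]).round(3).tolist(),g["f"])
def look(tgt,psi,z,n):
    R=Rd(psi);H=np.array(g["hand_eye"]);off=R@H[:3,3]; fwd=R@H[:3,2]
    s=(z+off[2]-.08)/-fwd[2]
    p=np.array([*tgt,z])-np.array([*(off+fwd*s)[:2],0]);print(p)
    arm.move_pose(p,R);gg=grab("wrist");save(gg,n);print(n,arm.current_t());return measure(gg)
try: look((.54,.205),65,.32,"w_box.png")
except arm.MotionError as e: print(e)
try: look((.531,.0),47,.32,"w_st.png")
except arm.MotionError as e: print(e)
cv2.imwrite("pics/w.png",cv2.resize(np.hstack([cv2.imread("pics/w_box.png"),cv2.imread("pics/w_st.png")]),(800,300)))
E
```

```text
-133 0 [ 0.07  0.   -2.33] -133 -47 [ 0.07  0.   -1.5 ] -133 -157 [0.07 0.   0.42] -133 133 [0.07 0.   1.64] -133 23 [ 0.07  0.   -2.73] 
-43 0 [0.07 0.   2.39] -43 -47 [ 0.07  0.   -3.08] -43 -157 [ 0.07  0.   -1.16] -43 133 [0.07 0.   0.07] -43 23 [0.07 0.   1.99] 
47 0 [0.07 0.   0.82] 47 -47 [0.07 0.   1.64] 47 -157 [ 0.07  0.   -2.73] 47 133 [ 0.07  0.   -1.5 ] 47 23 [0.07 0.   0.42] 
137 0 [ 0.07  0.   -0.75] 137 -47 [0.07 0.   0.07] 137 -157 [0.07 0.   1.99] 137 133 [ 0.07  0.   -3.08] 137 23 [ 0.07  0.   -1.16] 
[[1.0, 0.0, 0.0, 0.002], [-0.0, -0.278, 0.961, -0.143], [0.001, -0.961, -0.278, 0.071], [0.0, 0.0, 0.0, 1.0]] 294.3280089128707
[0.50320779 0.22025609 0.32      ]
w_box.png 1.7917
disc (array([0.54231202, 0.19326974]), (array([0.5418, 0.1916]), array([45.9, 21.5]), 3.7))
box (array([0.5423, 0.2055]), array([118.7,  99.1]), 6.6)
whiteend (array([0.53950245, 0.18225716, 0.0624625 ]), np.float64(260.13178294573646), np.float64(214.34108527131784))
green [0.49705949 0.21555719 0.34473452]
handleZ [0.10489242 0.14032782 0.16095541]
top (array([0.53017814, 0.00438296]), (array([0.5314, 0.0042]), array([27.3, 31.6]), 44.1))
stripe (array([0.5328, 0.0006]), array([24.1,  7.1]), 47.1)
stand (array([0.5277, 0.0011]), array([60.6, 75.3]), 22.5)
[0.50072292 0.02587883 0.32      ]
w_st.png 2.6417
disc (array([0.54352255, 0.19111057]), (array([0.543 , 0.1898]), array([45.3, 18.2]), 3.2))
box (array([0.5421, 0.204 ]), array([118.9,  98. ]), 6.6)
whiteend (array([0.54738312, 0.17816552, 0.06087615]), np.float64(382.39230769230767), np.float64(127.6923076923077))
green [0.5388893  0.24180159 0.06146411]
handleZ [0.10834453 0.15864311 0.16135154]
top (array([0.53157523, 0.00167539]), (array([0.5315, 0.0017]), array([24.3, 26.7]), 47.1))
stripe (array([0.5323, 0.001 ]), array([24.1,  5.8]), 47.1)
stand (array([0.5325, 0.001 ]), array([70. , 71.4]), 23.0)
```

View pics/w.png

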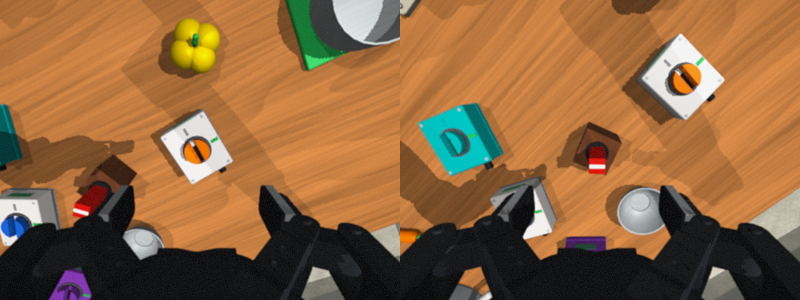

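The wrist views (left: box at (197,150); right: stand at (598,150)) agree with the other cameras to about 3 mm. Box centre is about (0.542,0.2055), yaw 6.6°, slot about 3.5°. Handle is about (0.5315,0.001), yaw 47°. Next I'll grasp with the jaw at 137°, because j6 then runs -0.75 → 0.07 → 2.0.

Run:
```python
from h import *
x,y=.5315,.0005
arm.move_pose([x,y,.25],Rd(137));print(np.round(arm.current_joints(),2))
print(arm.servo_line([x,y,.106],.15,f_stop=10))
arm.set_gripper(.02,60);print("w",arm.current_gripper_width(),arm.current_ft_force(),arm.current_tcp_pos())
print(arm.servo_line([x,y,.25],.12));print(arm.current_ft_force())
B=np.array([.542,.2055])
arm.move_pose([*B,.29],Rd(137-43.5))
print(np.round(arm.current_joints(),2),arm.current_gripper_width(),arm.current_t())
gs=[]
for n in("side","top"):
    g=grab(n);save(g,n+"1.png");np.save(n+"1.npy",g,allow_pickle=True);gs.append(g["frame"][:,:,::-1])
a=cv2.resize(gs[0][120:370,150:340],(380,500));b=cv2.resize(gs[1][140:290,100:214],(380,500))
cv2.imwrite("pics/c1.png",np.hstack([a,b]))
```

```text
[-0.12  0.1  -0.2   1.27  0.   -0.94]
False
w 0.025532381734136484 [-0.63719926  0.40571124  2.68420994] [5.31917112e-01 4.60243106e-04 1.06444324e-01]
False
[ 0.82881864 -0.21643282 -0.71579672]
[ 0.25  0.17 -0.04  1.36 -0.    0.19] 0.025259144804393587 8.1583
```

View pics/c1.png

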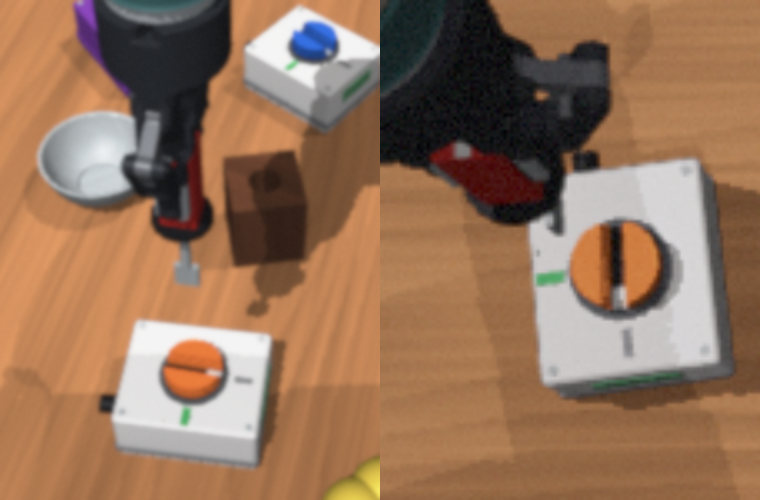

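The side crop shows the screwdriver held upright and the blade tip at crop (187,283), which is pixel (243.5,261.5). In both views the slot is clear with its white end at the grey mark. Next I'll compute tip and slot positions in the same images, and go lower for a last check.

Run:
```python
from h import *
from m import centroid,poly,rect
S=np.load("side1.npy",allow_pickle=True).item();T=np.load("top1.npy",allow_pickle=True).item()
print("tip",onz(S,243.5,261.5,.194),"nominal .542 .2055")
for n,g in(("side",S),("top",T)):
    h=cv2.cvtColor(g["frame"],cv2.COLOR_RGB2HSV).astype(int);P=pts(g)
    m=(h[...,0]>4)&(h[...,0]<20)&(h[...,1]>150)&(P[...,2]>.07)&(P[...,2]<.09)&(np.hypot(P[...,0]-.542,P[...,1]-.2)<.05)
    Q=poly(g,cv2.convexHull(np.argwhere(m)[:,::-1].astype(np.int32)),.078);print(n,"disc",centroid(Q),rect(Q))
    # dark slot floor
    d=np.hypot(P[...,0]-.542,P[...,1]-.2045);k=(d<.02)&(h[...,2]<70)&(P[...,2]>.05)
    if k.sum()>5: print(n,"slot",rect(poly(g,np.argwhere(k)[:,::-1],.064)),k.sum())
arm.servo_line([.542,.2055,.19],.15)
g=grab("side");save(g,"side2.png");np.save("side2.npy",g,allow_pickle=True)
a=cv2.resize(g["frame"][250:370,180:320,::-1],(700,600),interpolation=2);cv2.imwrite("pics/c2.png",a);print(arm.current_t(),arm.current_tcp_pos())
```

```text
tip [0.53902612 0.20672855 0.194     ] nominal .542 .2055
side disc [0.53987422 0.20728131] (array([0.5395, 0.2074]), array([49.6, 44.1]), 86.6)
side slot (array([ 0.6211, -0.029 ]), array([ 48.9, 199. ]), 15.8) 204
top disc [0.5415799  0.20128268] (array([0.541 , 0.2018]), array([45.5, 47.9]), 5.4)
top slot (array([0.5838, 0.2508]), array([133.8,  39.3]), 59.1) 246
9.125 [0.54309155 0.20563521 0.19141166]
```

View pics/c2.png

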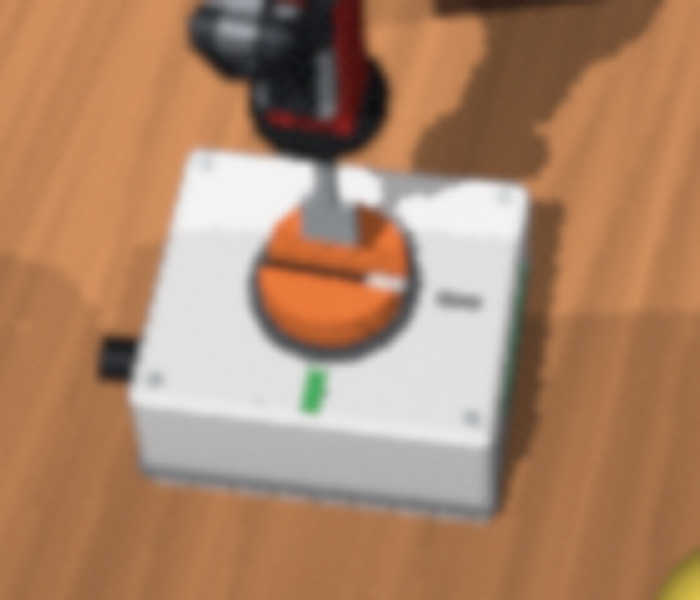

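The blade tip is at crop (330,242), directly above the middle of the slot at (325,268), and parallel to it. Side-view disc and tip agree to about 1 mm. Next I'll insert with a force stop.

Run:
```python
from h import *
S=np.load("side2.npy",allow_pickle=True).item();print("tip",onz(S,246,298.4,.0954),"disc .5399 .2073")
r=arm.servo_line([.5425,.206,.159],.03,f_stop=8)
print(r,arm.current_tcp_pos(),arm.current_ft_force(),arm.current_wrist_torque(),arm.current_t())
arm.hold(.2)
g=grab("side");save(g,"side3.png")
cv2.imwrite("pics/c3.png",cv2.resize(g["frame"][250:370,180:320,::-1],(700,600),interpolation=2))
```

```text
tip [0.53905929 0.20854368 0.0954    ] disc .5399 .2073
True [0.54217612 0.20569    0.1603376 ] [-0.40140384 -0.32224959  5.19271708] [-0.02041788  0.21408532 -0.01002366] 10.0583
```

View pics/c3.png

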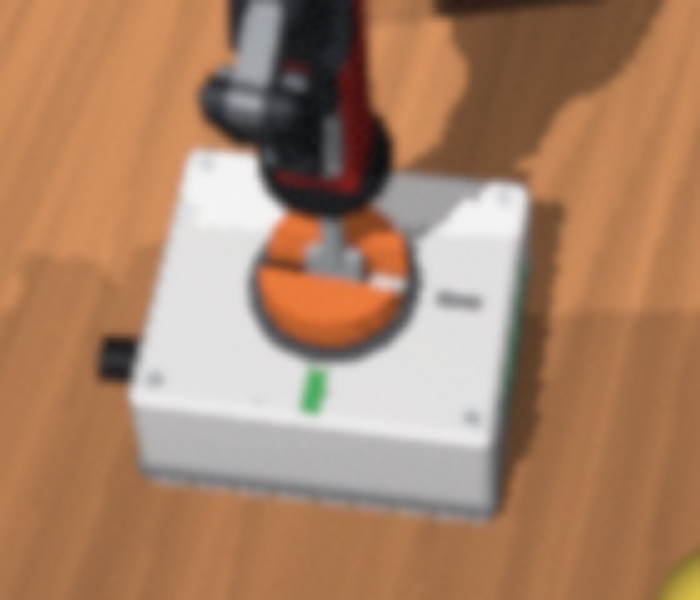

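The blade is in the slot, at crop (335,262), with the TCP at the height expected for the floor. Next I'll ease up 1 mm and turn with j6 in steps, watching the torque.

Run:
```python
from h import *
p=np.array(arm.current_tcp_pos());arm.servo_line(p+[0,0,.001],.02)
q=np.array(arm.current_joints());j0=q[5]
for k in range(1,12):
    q[5]=j0+1.90*k/11;arm.movej(q);t=arm.current_wrist_torque();print(k,np.round(t,2),np.round(arm.current_ft_force(),1))
    if abs(t[2])>1: break
arm.hold(.3)
print(np.round(arm.current_joints(),3),arm.current_tcp_pos(),arm.current_t())
g=grab("side");save(g,"side4.png")
cv2.imwrite("pics/c4.png",cv2.resize(g["frame"][250:370,180:320,::-1],(700,600),interpolation=2))
```

```text
1 [-0.78  0.04  0.01] [-0.4 -3.2 -0.7]
2 [-1.36  0.16  0.02] [-0.4 -4.1 -0.6]
3 [-1.41  0.09  0.07] [ 0.3 -4.2 -0.7]
4 [-1.52  0.07  0.04] [-0.8 -4.8 -0. ]
5 [-1.55  0.24  0.03] [-0.3 -4.6 -1. ]
6 [-1.55  0.26  0.04] [-1.2 -4.8 -0.8]
7 [-1.17  0.43  0.06] [-1.7 -3.7 -0.7]
8 [-0.81  0.49  0.02] [-2.3 -2.8 -1.9]
9 [-0.45  0.43  0.05] [-1.4 -1.9 -2. ]
10 [-0.17  0.25  0.04] [-0.2 -0.1 -1.5]
11 [0.19 0.09 0.19] [-0.7  1.2 -2.8]
[ 0.252  0.246 -0.22   1.109  0.     2.089] [0.54211107 0.20616875 0.16088676] 14.0083
```

View pics/c4.png

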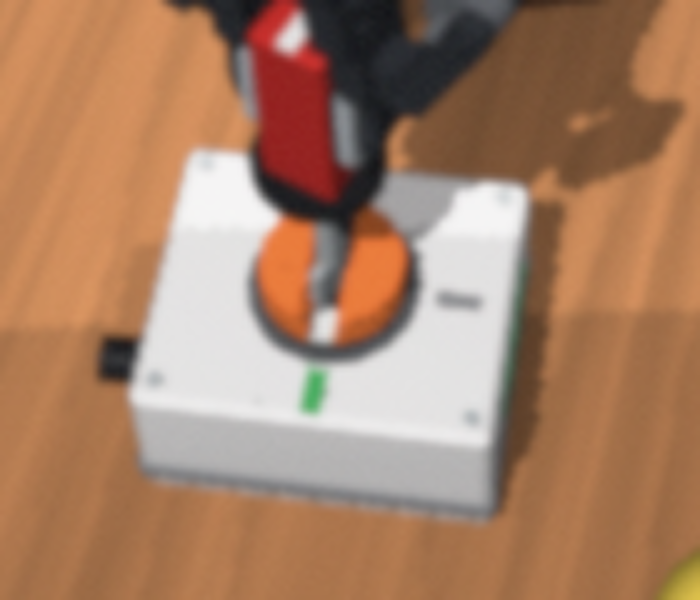

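The white end (322,325) now points at the green mark (314,390), and the torque rose to 0.19 N m at the end, so the switch is at its stop. Next I'll centre the blade in the play, lift out and return it to the stand.

Run:
```python
from h import *
q=np.array(arm.current_joints());q[5]-=.25;arm.movej(q)
print(np.round(arm.current_ft_force(),1))
p=np.array(arm.current_tcp_pos())
arm.servo_line([p[0],p[1],.29],.1)
arm.move_pose([.532,.0005,.27],Rd(137))
arm.servo_line([.532,.0005,.205],.15)
print(np.round(arm.current_joints(),2),arm.current_tcp_pos(),arm.current_ft_force(),arm.current_t())
gs=[]
for n in("side","top"):
    g=grab(n);save(g,n+"5.png");gs.append(g["frame"][:,:,::-1])
cv2.imwrite("pics/c5.png",np.hstack([cv2.resize(gs[0][150:375,190:340],(400,600)),cv2.resize(gs[1][150:300,130:330][:,:],(400,300)).repeat(2,0)[:600]]))
```

```text
[ 0.2 -0.1 -0.4]
[-0.12  0.13 -0.27  1.18 -0.   -0.94] [0.53227159 0.00053827 0.2053475 ] [ 0.41444293  1.13236147 -0.34594403] 18.7917
```

View pics/c5.png

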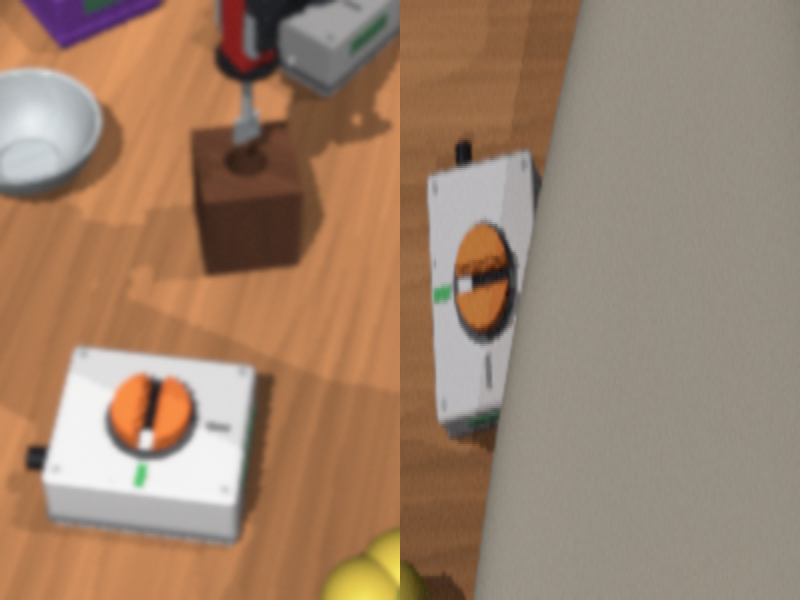

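The switch stayed put with its white end at the green mark, and the blade tip at crop (247,140) is over the hole at (246,160). Next I'll lower it.

Run:
```python
from h import *
r=arm.servo_line([.532,.0005,.105],.06,f_stop=8)
p=np.array(arm.current_tcp_pos());print(r,p,np.round(arm.current_ft_force(),1),arm.current_t())
if p[2]<.112:
    arm.set_gripper(.085);arm.hold(.2)
    arm.servo_line([p[0],p[1],.28],.12)
    R=Rd(137);arm.move_pose([.50,.25,.32],Rd(93))
    arm.hold(.3);print(arm.current_t(),np.round(arm.current_ft_force(),1))
    from m import measure
    gs=[]
    for n in("side","top"):
        g=grab(n);save(g,n+"6.png");gs.append(g["frame"][:,:,::-1]);print(n);measure(g)
    cv2.imwrite("pics/c6.png",np.hstack([cv2.resize(gs[0],(400,300)),cv2.resize(gs[1],(400,300))]))
```

```text
True [5.31967089e-01 5.04371502e-04 1.06410406e-01] [0.5 0.7 4.4] 20.45
24.3 [-0.3 -0.2 -0.2]
side
disc (array([0.52740199, 0.20635667]), (array([0.5258, 0.208 ]), array([20.3, 47.6]), 7.9))
box (array([0.5405, 0.2062]), array([119. , 100.6]), 6.5)
whiteend (array([0.5178573 , 0.21255403, 0.05964589]), np.float64(258.53977272727275), np.float64(314.7386363636364))
green [0.53701208 0.24139099 0.05981296]
handleZ [0.10315297 0.13388789 0.16124645]
top (array([0.52758263, 0.00469433]), (array([0.5294, 0.0048]), array([27.4, 29.3]), 48.9))
stripe (array([0.5306, 0.001 ]), array([23.2,  8.1]), 49.0)
stand (array([0.5295, 0.0036]), array([70.3, 76.4]), 22.9)
top
disc (array([0.55429085, 0.20293877]), (array([0.5557, 0.2035]), array([20.7, 42.5]), 3.7))
box (array([0.5424, 0.202 ]), array([118.9,  98.8]), 6.5)
whiteend (array([0.56605142, 0.20645748, 0.06214565]), np.float64(169.7530864197531), np.float64(208.1358024691358))
green [0.51523416 0.21762926 0.3365298 ]
handleZ [0.10931327 0.15975688 0.16362291]
top (array([ 0.53053665, -0.00114332]), (array([ 0.5305, -0.0012]), array([26.3, 27. ]), 47.5))
stripe (array([ 0.5318, -0.0015]), array([23.6,  7.1]), 44.5)
stand (array([ 0.5315, -0.0022]), array([71.4, 70.6]), 22.8)
```

View pics/c6.png

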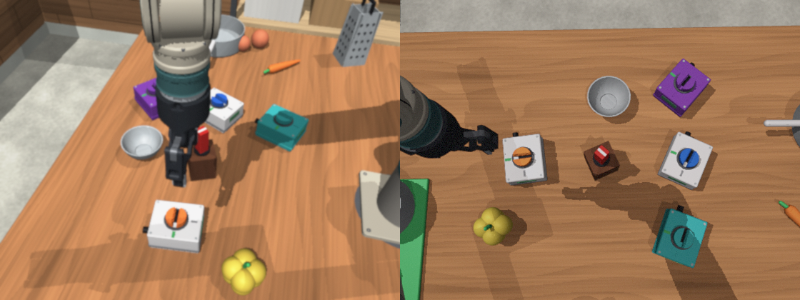

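The screwdriver stands upright in its stand at top view (601,155), its top at 0.160 m as at the start. The orange slot is turned, the blue switch is unchanged and the gripper is clear.

```bash
python3 -c "
from plant import arm
arm.job_done();print(arm.current_t())"
```

```text
the job is handed in; nothing more can be done
the job is handed in; nothing more can be done
```

The job is done and handed in at about 25 s of the 51 s allowed; no verdict is reported.

I took the screwdriver from its stand and lowered the blade to the floor of the orange slot. I turned the switch clockwise until the torque rose at the stop, then put the screwdriver back in its stand and let go.

**Last checks:**
- **Orange switch:** the slot lies along the box's y, with its white end at the green mark.
- **Screwdriver:** its top is at 0.160 m, the same as at the start. The top camera puts it within about 2 mm of the stand's centre.
- **Blue switch:** it looks unchanged, judged by eye only.
- **Gripper:** it is clear of everything, and the wrist force is about 0.

**Disagreements:** the cameras differ by up to 6 mm in y for the stand and the disc, so I lined the blade up with the slot within the side view alone. My colour mask's automatic readings of the disc and the white end were unreliable, because it picked up only half the disc and stray white areas. I judged the slot's direction from the pictures instead.

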